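# Call the line leader and point out the belly-up module

### The job

One power module in the blue tray lies belly-up, its silver plate and pins upward. Press the amber call button on the grey call box to call the line leader, then point straight down at that module from just above it, fingertips about 2 cm clear of it, and finish while still pointing there. Do not touch the modules or the tray, do not press the other buttons, and leave the other things on the bench where they are.

Things in the scene. Friction and masses are not known exactly. Their poses are not given: they have to be found in the camera images.
- module_flipped_top (a point): The belly-up module in one of the six tray pockets: body 44 x 28 x 9 mm, black, about 45 g, a silver metal plate on its upper face and a row of steel pins standing up along each of its long sides, 34 mm apart over the rows, their tips 7 mm above the plate. The point lies at the centre of the plate face, 20 mm above the bench; z up, x along the body's length.
- tray: Blue carrier tray fixed to the bench, 126 x 156 mm, walls 18 mm high, six pockets in 2 columns along its x (centres at -30 and +30 mm) and 3 rows along its y (-50, 0, +50 mm), one module in each, the module's length along the tray's x. Which pocket has the belly-up one varies. Origin at the centre of its underside on the bench, z up. Not to be touched.
- call_button_top (a point): Amber push button, 28 mm across, in the middle of the row of three on the call box; it stands 10 mm proud of a black collar 44 mm across and is pressed straight down. The point lies at the centre of its upper face (it goes down with it), 77 mm above the bench when not pressed.
- call_button (a joint): Travel of the amber button: 0 up, 0.006 m fully down; spring, about 1.5 N to start and 5 N fully down; it comes up by itself. It counts as pressed beyond 0.0045.
- call_box: Grey call box fixed to the bench, 85 mm (x) x 200 mm (y) x 55 mm high, with three push buttons in a row on top along its y: green at +62 mm, amber in the middle, red at -62 mm. Origin at the centre of its underside on the bench, z up.
- green_button (a joint): Travel of the green button (28 mm across, same height as the amber): 0 up, 0.006 m down. Not to be pressed.
- stop_button (a joint): Travel of the red stop button (38 mm across, same height as the amber): 0 up, 0.006 m down. Not to be pressed.
- module1_top (a point): Power module the right way up in its tray pocket: black body 44 x 28 x 9 mm, black face with a small white dot up, pins pointing down. The point lies at the centre of its upper face, 20 mm above the bench. Not to be touched.
- module2_top (a point): Power module the right way up in its tray pocket: black body 44 x 28 x 9 mm, black face with a small white dot up, pins pointing down. The point lies at the centre of its upper face, 20 mm above the bench. Not to be touched.
- module3_top (a point): Power module the right way up in its tray pocket: black body 44 x 28 x 9 mm, black face with a small white dot up, pins pointing down. The point lies at the centre of its upper face, 20 mm above the bench. Not to be touched.
- module4_top (a point): Power module the right way up in its tray pocket: black body 44 x 28 x 9 mm, black face with a small white dot up, pins pointing down. The point lies at the centre of its upper face, 20 mm above the bench. Not to be touched.
- module5_top (a point): Power module the right way up in its tray pocket: black body 44 x 28 x 9 mm, black face with a small white dot up, pins pointing down. The point lies at the centre of its upper face, 20 mm above the bench. Not to be touched.
- punch: Loose steel punch block standing upright, 34 x 24 mm, 72 mm high, 0.35 kg, beyond the work. Origin at the centre of its underside. Leave it.
- bushing: Loose brass guide bushing standing on its 32 mm flange, 24 mm across above it, 40 mm high, between the tray and the call box. Origin at the centre of its underside. Leave it.
- screwdriver: Loose screwdriver, 190 mm long, lying beyond the work roughly along the bench's y. Origin under its middle, x along the shank. Leave it.

How it is judged:
On the way, in this order (a step that is already met when the one before it is completed fails the run):
1. the amber call button is pressed (beyond 4.5 mm of its 6 mm) (value of joint call_button above 0.0045 m), for 0.05 s.
2. the fingers point at the belly-up module from just above, without touching it, for one second (horizontal distance between the grasp point and module_flipped_top below 0.02 m and height (world z) of the grasp point below 0.089 m and value of joint call_button below 0.002 m), for 1 s.
At the end, for the whole second after the job is handed in: The grasp point between the fingers is within 20 mm horizontally of the belly-up module's centre and under 89 mm above the bench (fingertips at most about 50 mm above its plate); all three buttons are up (under 2 mm); every module is within 6 mm of its start (all of step 2 and value of joint each of green_button, stop_button below 0.002 m and distance of each of module_flipped_top, module1_top, module2_top, module3_top, module4_top, module5_top from where it was at the start of the episode below 0.006 m); the robot touches nothing.
It fails at once if a module or the tray is touched (contact force between any of the fingers, the arm and tray above 0.2 N or contact force between any of the fingers, the arm and module_flipped above 0.2 N or contact force between any of the fingers, the arm and module1 above 0.2 N or contact force between any of the fingers, the arm and module2 above 0.2 N or contact force between any of the fingers, the arm and module3 above 0.2 N or contact force between any of the fingers, the arm and module4 above 0.2 N or contact force between any of the fingers, the arm and module5 above 0.2 N).
It fails at once if a module is shifted or lifted by more than 6 mm (distance of any of module_flipped_top, module1_top, module2_top, module3_top, module4_top, module5_top from where it was at the start of the episode above 0.006 m).
It fails at once if the green or the red button is pressed (beyond 3 mm) (value of joint any of green_button, stop_button above 0.003 m).
It fails at once if the punch block, bushing or screwdriver is moved by more than 10 mm (distance of any of punch, bushing, screwdriver from where it was at the start of the episode above 0.01 m).
It also fails if it takes over 40 s, if anything falls off the work surface, if the arm or the gripper's body presses on something with over 40 N, if the wrist force passes 120 N, or if a joint passes its speed limit or range.

### The arm

A 7-joint arm with a two-finger parallel gripper is mounted at the origin on the work surface. World frame = base frame: x ahead of the robot, y to its left, z up, the work surface at z = 0. Lengths are in m, angles in rad, forces in N, time in s.
With the tool pointing down it reaches from about 0.35 to 0.9 m from the base axis. Payload 7.2 kg.
Tool frame: the origin (TCP) lies at the very end of the fingers, on their centre line; the grasp point (between the pads) lies 19 mm behind it (manip.tcp_to_grasp is the z of the grasp point in the tool frame, in m); z points along the fingers, y is the direction in which the jaws open and shut (so a half turn about z gives the same grasp; the last joint's range is limited). The gripper opens to 85 mm and grips with 20 to 120 N. Pads are 22 mm wide; open, the fingers measure 114 mm over their backs; the gripper's body (76 mm by 85 mm) begins 54 mm behind the grasp point. The pads swing forward as they close: fully open they stand 13 mm farther back than shut.
Start: joints at [-1.344, 0.411, -0.013, 1.596, 0.006, 1.134, -0.082], TCP at [0.182, 0.598, 0.231] pointing down, gripper open.
Joint ranges: [-2.95, 2.95], [-0.29, 1.99], [-1.47, 1.44], [0.14, 2.54], [-1.03, 4.17], [0.13, 1.85], [-2.86, 2.86]. Speed limits (rad/s): [2.39, 2.39, 3.01, 3.01, 3.14, 3.14, 3.14].

### API

Orientations are given as a unit quaternion [x, y, z, w].
In Python, from station import manip gives the robot as it stands. The module is installed in compiled form; this text tells all that it offers.
- The arm moves only by the tool jog_arm, never from a script. Its argument "deltas" is a list of rows, each an object of numbers: "wx", "wy", "wz": the turn, a rotation vector about the tool's x, y, z in rad; "dx", "dy", "dz": the shift along the tool's x, y, z in mm; "gripper": the closure, from 0 (fully open) to 1 (shut). In form: [{"wx": .., "wy": .., "wz": .., "dx": .., "dy": .., "dz": .., "gripper": ..}, ...]. A call has 1 to 5 rows; each row shifts and turns the commanded pose from where the row before left it, along the tool's axes as they then stand; what a row does not reach is not made up. A row lasts 1/10 s, in which the tool goes at most 50 mm and 8.59 degrees, less where a joint would pass 70% of its speed; a pose out of reach is approached as far as the arm can. A call with a gripper value outside its range is refused whole. The fingers move at their own pace and stop on an object; "grip_force" is the grip in N (left out, the last holds). Time passes only in rows, so rows that do not move let the fingers close. It gives the time, the measured TCP pose, the force and the opening at its end, in the units of the state.
- manip.sense(): the state, without advancing time (a new reading comes with each control period).
- manip.camera(name): name is "scene" or "top" or "wrist"; returns a dict with "image" (480x640x3 uint8, red, green, blue), "fx", "fy", "cx", "cy" (pixels), "T" (4x4, takes a point from camera to world coordinates). Camera axes: x right, y down, z forward; pixel columns grow to the right and rows downward; lengths in m; the calibration is good to about 2 mm. A picture is of the moment at which its call begins. There is no depth.
- manip.close_job(): hands the job in, once; it reports no verdict.
The state is a dict: "time": time; "joint_pos": joint angles; "joint_velocities": joint speeds; "joint_torque": joint torques, N m; "position": TCP position; "tool_rot": TCP orientation; "wrist_force": force on the tool from outside, world axes, zero at the start; "ft_torque": the same for the moment, N m; "gripper_width": finger opening in m.
Only numpy, scipy, OpenCV 4.12 (cv2) and the standard library are available. Lean on these libraries where they do the work, as an engineer would, in place of code of your own. Each camera call takes 0.05 s, during which the arm holds its last target.

## Working session

There is one attempt and no reset: what is moved stays moved. The work goes in short steps, Python scripts to look and compute and a tool call to move; the robot and the scene stay as the last step left them, time stands still between calls to the robot, and variables do not carry over. Pictures are saved under pics/ and viewed, and the job is handed in when it is done.

Besides the shell and the picture viewer there is one more tool, called after "Request:" as name([rows], argument=value, ...), one row to a line, values as JSON. jog_arm: Moves the arm, as the interface text tells. Its arguments: {"type":"object","properties":{"deltas":{"type":"array","items":{"type":"object","properties":{"wx":{"type":"number"},"wy":{"type":"number"},"wz":{"type":"number"},"dx":{"type":"number"},"dy":{"type":"number"},"dz":{"type":"number"},"gripper":{"type":"number"}}}},"grip_force":{"type":"number"}},"required":["deltas"]}

```bash
mkdir -p pics; python3 - <<'E'
from station import manip
import cv2,numpy as np
for n in ("scene","top"):
    c=manip.camera(n); cv2.imwrite(f"pics/{n}0.png",c["image"][:,:,::-1])
    np.savez(n+"0.npz",**c); print(n,c["fx"],c["cx"],c["cy"],np.round(c["T"],3).tolist())
s=manip.sense(); print({k:np.round(v,3).tolist() for k,v in s.items()}, manip.tcp_to_grasp)
E
```

```text
scene 509.9977515103552 322.05461492384416 237.35781804085434 [[0.453, 0.491, -0.744, 1.292], [0.891, -0.261, 0.371, -0.363], [-0.012, -0.831, -0.556, 0.605], [0.0, 0.0, 0.0, 1.0]]
top 555.142904556796 321.23438810767317 234.17330780098956 [[-0.014, -0.996, 0.087, 0.51], [-1.0, 0.015, 0.004, -0.021], [-0.005, -0.087, -0.996, 0.992], [0.0, 0.0, 0.0, 1.0]]
{'time': 0.1, 'joint_pos': [-1.344, 0.412, -0.013, 1.597, 0.006, 1.134, -0.082], 'joint_velocities': [-0.001, -0.001, -0.0, -0.001, 0.001, -0.002, -0.001], 'joint_torque': [0.003, -60.183, 0.684, -30.009, 0.014, 0.006, 0.0], 'position': [0.181, 0.598, 0.231], 'tool_rot': [0.147, 0.989, -0.001, -0.0], 'wrist_force': [0.189, -0.121, -0.155], 'ft_torque': [-0.001, 0.032, 0.043], 'gripper_width': 0.086} -0.0187
```

View pics/top0.png

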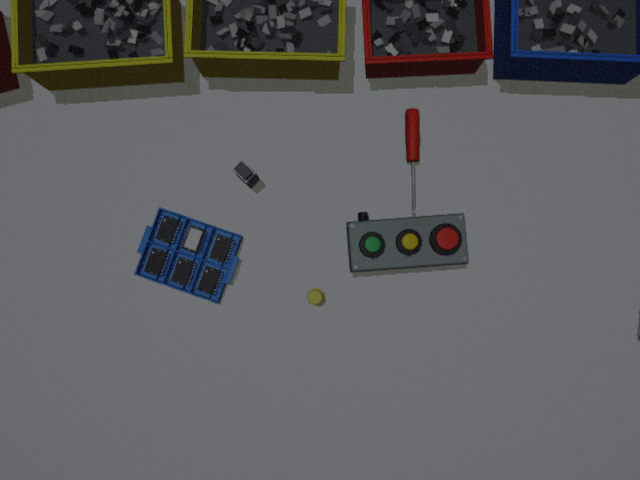

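View pics/scene0.png

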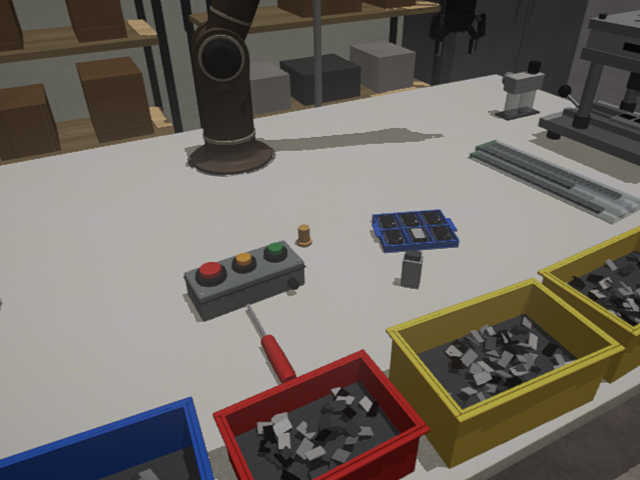

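The top view shows the belly-up module (silver plate) at about (193,239), amber at (409,241), green at (372,244) and red at (446,239). The bushing is at (315,297) and the punch at (247,175). The scene view agrees: plate at about (418,235), amber at (244,259).

```bash
cat > h.py <<'E'
import numpy as np,cv2
def ray(c,u,v,z):
    T=c["T"];d=T[:3,:3]@np.array([(u-c["cx"])/c["fx"],(v-c["cy"])/c["fy"],1]);o=T[:3,3]
    return o+d*(z-o[2])/d[2]
def blob(img,win,lo,hi):
    u0,v0,u1,v1=win
    h=cv2.cvtColor(np.ascontiguousarray(img[v0:v1,u0:u1]),cv2.COLOR_RGB2HSV)
    m=cv2.inRange(h,lo,hi); n,l,s,ce=cv2.connectedComponentsWithStats(m)
    i=1+np.argmax(s[1:,4]); return ce[i]+[u0,v0],s[i,4],s[i,2:4]
E
python3 - <<'E'
from h import *
t=np.load("top0.npz");s=np.load("scene0.npz")
def r(n,c,win,lo,hi,z):
    p,a,wh=blob(c["image"],win,lo,hi);print(n,p.round(1),a,wh,ray(c,*p,z).round(4))
A=((15,120,80),(32,255,255))
r("amber top",t,(390,222,428,262),*A,.077); r("amber scene",s,(225,245,262,275),*A,.074)
r("green",t,(355,228,390,260),(45,100,40),(85,255,255),.077)
r("plate top",t,(180,222,208,255),(0,0,120),(180,70,255),.020)
r("plate scene",s,(408,226,428,244),(0,0,110),(180,70,255),.020)
r("bush",t,(300,282,330,312),*A,.04)
r("tray",t,(125,200,250,310),(100,120,40),(125,255,255),.018)
for n,u,v in(("punch",245,172),):print(n,ray(t,u,v,.072))
E
```

```text
amber top [409.6 241. ] 195 [16 15] [ 0.5773 -0.1628  0.077 ]
amber scene [243.1 257. ] 109 [15  9] [ 0.5711 -0.1612  0.074 ]
green [372.2 243.7] 223 [17 17] [ 0.5737 -0.101   0.077 ]Traceback (most recent call last):
  File "<stdin>", line 8, in <module>
  File "<stdin>", line 4, in r
  File "h.py", line 9, in blob
    i=1+np.argmax(s[1:,4]); return ce[i]+[u0,v0],s[i,4],s[i,2:4]
        ~~~~~~~~~^^^^^^^^^
    return _wrapfunc(a, 'argmax', axis=axis, out=out, **kwds)
    return bound(*args, **kwds)
ValueError: attempt to get argmax of an empty sequence
```

```bash
python3 - <<'E'
from h import *
t=np.load("top0.npz");s=np.load("scene0.npz")
print(t["image"][239,193],s["image"][236,418])
def r(n,c,win,lo,hi,z):
    p,a,wh=blob(c["image"],win,lo,hi);print(n,p.round(1),a,wh,ray(c,*p,z).round(4))
A=((15,120,80),(32,255,255))
P=((0,0,90),(180,90,255))
r("plate top",t,(180,222,208,255),*P,.020)
r("plate scene",s,(408,226,428,244),*P,.020)
r("bush",t,(300,282,330,312),*A,.04)
r("tray",t,(125,200,250,310),(100,120,40),(125,255,255),.018)
r("red",t,(425,220,470,260),(0,120,60),(8,255,255),.077)
print(ray(t,245,172,.072))
E
```

```text
[111 112 114] [149 147 145]
plate top [192.8 238.6] 240 [17 22] [0.5912 0.2089 0.02  ]
plate scene [417.6 232.5] 108 [14 10] [0.586  0.2116 0.02  ]
bush [315.1 296.2] 195 [17 17] [ 0.488 -0.005  0.04 ]
tray [188.5 255.1] 3727 [107  95] [0.5625 0.2167 0.018 ]
red [446.8 238.2] 375 [23 23] [ 0.581  -0.2244  0.077 ]
[0.69793437 0.10947756 0.072     ]
```

Request:
jog_arm([
  {"dx": -20,"dy": -20,"gripper": 1},
  {"dx": -30,"dy": -30,"gripper": 1},
  {"dx": -30,"dy": -30,"gripper": 1},
  {"dx": -30,"dy": -30,"gripper": 1},
  {"dx": -30,"dy": -30,"gripper": 1},
], grip_force=20)

```text
$.deltas[0]: bad value
```

Request:
jog_arm([
  {"dx": -30,"dy": -30,"gripper": 1},
  {"dx": -30,"dy": -30,"gripper": 1},
  {"dx": -30,"dy": -30,"gripper": 1},
  {"dx": -30,"dy": -30,"gripper": 1},
  {"dx": -30,"dy": -30,"gripper": 1},
])

```text
$.deltas[0]: bad value
```

Request:
jog_arm([
  {"dx": -30,"dy": -30,"gripper": 1},
  {"dx": -30,"dy": -30,"gripper": 1},
  {"dx": -30,"dy": -30,"gripper": 1},
  {"dx": -30,"dy": -30,"gripper": 1},
  {"dx": -30,"dy": -30,"gripper": 1},
])

```text
$.deltas[0]: bad value
```

Request:
jog_arm([
  {"dx": -30,"dy": -30,"gripper": 1},
  {"dx": -30,"dy": -30,"gripper": 1},
  {"dx": -30,"dy": -30,"gripper": 1},
  {"dx": -20,"dy": -20,"gripper": 1},
  {"gripper": 1},
])

```text
$.deltas[0]: bad value
```

Request:
jog_arm([
  {"wx": 0,"wy": 0,"wz": 0,"dx": -20,"dy": -20,"dz": 0,"gripper": 1},
], grip_force=20)

```text
time: 0.2
position: [0.1921, 0.575, 0.2303]
tool_rot: [0.145, 0.989, 0.0, -0.001]
wrist_force: [-0.0, 1.3, -0.5]
gripper_width: 0.073
```

Request:
jog_arm([
  {"wx": 0,"wy": 0,"wz": 0,"dx": -30,"dy": -30,"dz": 0,"gripper": 1},
  {"wx": 0,"wy": 0,"wz": 0,"dx": -30,"dy": -30,"dz": 0,"gripper": 1},
  {"wx": 0,"wy": 0,"wz": 0,"dx": -30,"dy": -30,"dz": 0,"gripper": 1},
  {"wx": 0,"wy": 0,"wz": 0,"dx": -30,"dy": -30,"dz": 0,"gripper": 1},
  {"wx": 0,"wy": 0,"wz": 0,"dx": -30,"dy": -30,"dz": 0,"gripper": 1},
])

```text
time: 0.7
position: [0.2953, 0.3842, 0.2311]
tool_rot: [0.147, 0.989, -0.0, -0.0]
wrist_force: [0.7, 0.9, 0.1]
gripper_width: 0.0001
```

Request:
jog_arm([
  {"wx": 0,"wy": 0,"wz": 0,"dx": -30,"dy": -30,"dz": 0,"gripper": 1},
  {"wx": 0,"wy": 0,"wz": 0,"dx": -30,"dy": -30,"dz": 0,"gripper": 1},
  {"wx": 0,"wy": 0,"wz": 0,"dx": -30,"dy": -30,"dz": 0,"gripper": 1},
  {"wx": 0,"wy": 0,"wz": 0,"dx": -30,"dy": -30,"dz": 0,"gripper": 1},
  {"wx": 0,"wy": 0,"wz": 0,"dx": -30,"dy": -30,"dz": 0,"gripper": 1},
])

```text
time: 1.2
position: [0.3952, 0.1971, 0.2313]
tool_rot: [0.147, 0.989, 0.0, -0.0]
wrist_force: [1.6, 0.7, -0.5]
gripper_width: -0.0003
```

Request:
jog_arm([
  {"wx": 0,"wy": 0,"wz": 0,"dx": -30,"dy": -30,"dz": 0,"gripper": 1},
  {"wx": 0,"wy": 0,"wz": 0,"dx": -30,"dy": -30,"dz": 0,"gripper": 1},
  {"wx": 0,"wy": 0,"wz": 0,"dx": -30,"dy": -30,"dz": 0,"gripper": 1},
  {"wx": 0,"wy": 0,"wz": 0,"dx": -30,"dy": -30,"dz": 0,"gripper": 1},
  {"wx": 0,"wy": 0,"wz": 0,"dx": -30,"dy": -30,"dz": 0,"gripper": 1},
])

```text
time: 1.7
position: [0.4951, 0.0102, 0.2312]
tool_rot: [0.147, 0.989, 0.0, -0.0]
wrist_force: [1.2, 0.8, 0.6]
gripper_width: 0.0002
```

Request:
jog_arm([
  {"wx": 0,"wy": 0,"wz": 0,"dx": -30,"dy": -30,"dz": 0,"gripper": 1},
  {"wx": 0,"wy": 0,"wz": 0,"dx": -30,"dy": -30,"dz": 0,"gripper": 1},
  {"wx": 0,"wy": 0,"wz": 0,"dx": -20,"dy": -20,"dz": 0,"gripper": 1},
  {"wx": 0,"wy": 0,"wz": 0,"dx": 0,"dy": 0,"dz": 0,"gripper": 1},
  {"wx": 0,"wy": 0,"wz": 0,"dx": 0,"dy": 0,"dz": 0,"gripper": 1},
])

```text
time: 2.2
position: [0.5477, -0.0883, 0.2307]
tool_rot: [0.148, 0.989, -0.0, -0.001]
wrist_force: [-0.2, -0.0, -0.1]
gripper_width: -0.0001
```

Request:
jog_arm([
  {"wx": 0,"wy": 0,"wz": 0,"dx": -25,"dy": -31,"dz": 0,"gripper": 1},
  {"wx": 0,"wy": 0,"wz": 0,"dx": -24,"dy": -31.5,"dz": 20,"gripper": 1},
  {"wx": 0,"wy": 0,"wz": 0,"dx": 0,"dy": 0,"dz": 35,"gripper": 1},
  {"wx": 0,"wy": 0,"wz": 0,"dx": 0,"dy": 0,"dz": 35,"gripper": 1},
  {"wx": 0,"wy": 0,"wz": 0,"dx": 0,"dy": 0,"dz": 20,"gripper": 1},
])

```text
time: 2.7
position: [0.5752, -0.1597, 0.1184]
tool_rot: [0.146, 0.989, 0.001, -0.002]
wrist_force: [0.0, 0.6, -0.4]
gripper_width: -0.0001
```

```bash
python3 - <<'E'
from station import manip
import cv2
for n in ("scene","wrist"):
    c=manip.camera(n); cv2.imwrite(f"pics/{n}1.png",c["image"][:,:,::-1])
s=manip.sense();print(s["position"],s["wrist_force"])
E
```

```text
[ 0.57460912 -0.1594879   0.11823613] [-0.26260016 -0.01491758 -0.48841281]
```

View pics/scene1.png

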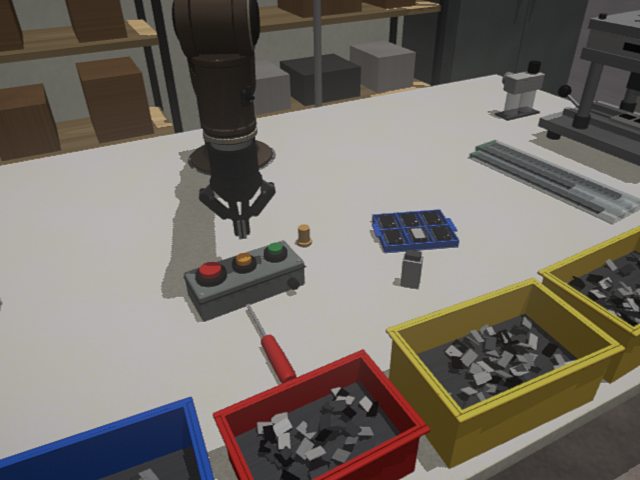

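View pics/wrist1.png

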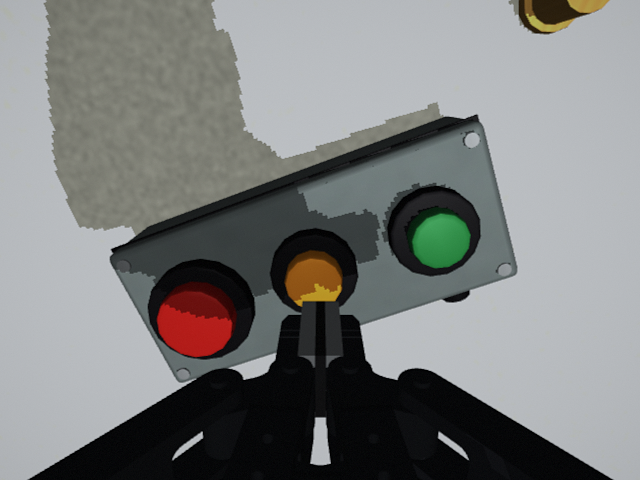

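The scene view shows the shut fingertips at (242,235), directly above amber at (244,259). The wrist view shows them over amber at (315,280), clear of green and red. I'll lower to just above the button.

Request:
jog_arm([
  {"wx": 0,"wy": 0,"wz": 0,"dx": -2.5,"dy": -2,"dz": 15,"gripper": 1},
  {"wx": 0,"wy": 0,"wz": 0,"dx": 0,"dy": 0,"dz": 15,"gripper": 1},
  {"wx": 0,"wy": 0,"wz": 0,"dx": 0,"dy": 0,"dz": 6,"gripper": 1},
  {"wx": 0,"wy": 0,"wz": 0,"dx": 0,"dy": 0,"dz": 0,"gripper": 1},
])

```text
time: 3.2
position: [0.5781, -0.1644, 0.0844]
tool_rot: [0.147, 0.989, 0.0, -0.001]
wrist_force: [-0.6, 0.3, 0.9]
gripper_width: 0.0
```

Request:
jog_arm([
  {"wx": 0,"wy": 0,"wz": 0,"dx": 0,"dy": 0,"dz": 5,"gripper": 1},
  {"wx": 0,"wy": 0,"wz": 0,"dx": 0,"dy": 0,"dz": 4,"gripper": 1},
  {"wx": 0,"wy": 0,"wz": 0,"dx": 0,"dy": 0,"dz": 3,"gripper": 1},
  {"wx": 0,"wy": 0,"wz": 0,"dx": 0,"dy": 0,"dz": 0,"gripper": 1},
  {"wx": 0,"wy": 0,"wz": 0,"dx": 0,"dy": 0,"dz": 0,"gripper": 1},
])

```text
time: 3.7
position: [0.579, -0.1648, 0.0737]
tool_rot: [0.147, 0.989, 0.0, 0.0]
wrist_force: [0.5, 0.3, 2.3]
gripper_width: -0.0002
```

Request:
jog_arm([
  {"wx": 0,"wy": 0,"wz": 0,"dx": 0,"dy": 0,"dz": 2,"gripper": 1},
  {"wx": 0,"wy": 0,"wz": 0,"dx": 0,"dy": 0,"dz": 1,"gripper": 1},
  {"wx": 0,"wy": 0,"wz": 0,"dx": 0,"dy": 0,"dz": 0,"gripper": 1},
  {"wx": 0,"wy": 0,"wz": 0,"dx": 0,"dy": 0,"dz": 0,"gripper": 1},
])

```text
time: 4.1
position: [0.5791, -0.1648, 0.0711]
tool_rot: [0.147, 0.989, 0.0, 0.001]
wrist_force: [-1.2, 0.7, 8.8]
gripper_width: -0.0
```

```bash
python3 - <<'E'
from station import manip
import cv2
c=manip.camera("scene"); cv2.imwrite("pics/scene2.png",cv2.resize(c["image"][180:330,170:370,::-1],None,fx=4,fy=4))
s=manip.sense();print(s["position"],s["wrist_force"])
E
```

```text
[ 0.57906309 -0.1647958   0.07108974] [-1.52461375  0.58778522  9.17134336]
```

View pics/scene2.png

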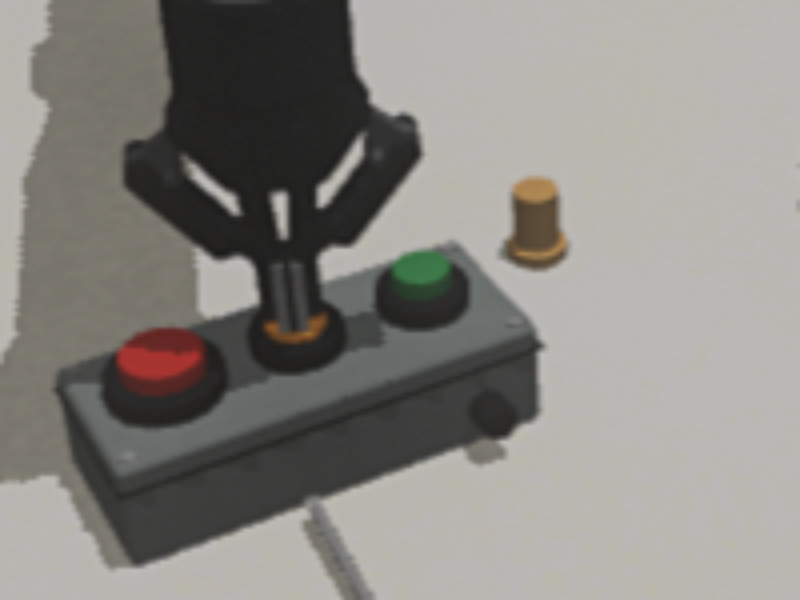

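The crop shows the fingers on amber at (297,325), with the button sunk into its collar. The wrist reads 9 N, above the 5 N spring force, so the button is on its stop. Now I'll lift and cross to the module.

Request:
jog_arm([
  {"wx": 0,"wy": 0,"wz": 0,"dx": 0,"dy": 0,"dz": -10,"gripper": 1},
  {"wx": 0,"wy": 0,"wz": 0,"dx": 0,"dy": 0,"dz": -25,"gripper": 1},
  {"wx": 0,"wy": 0,"wz": 0,"dx": 0,"dy": 0,"dz": -30,"gripper": 1},
  {"wx": 0,"wy": 0,"wz": 0,"dx": 0,"dy": 0,"dz": -15,"gripper": 1},
  {"wx": 0,"wy": 0,"wz": 0,"dx": 5,"dy": 18,"dz": 0,"gripper": 1},
])

```text
time: 4.65
position: [0.5797, -0.1492, 0.1529]
tool_rot: [0.149, 0.989, -0.001, 0.002]
wrist_force: [0.3, 0.6, 0.3]
gripper_width: -0.0001
```

Request:
jog_arm([
  {"wx": 0,"wy": 0,"wz": 0,"dx": 10,"dy": 36,"dz": 0,"gripper": 1},
  {"wx": 0,"wy": 0,"wz": 0,"dx": 10,"dy": 36,"dz": 0,"gripper": 1},
  {"wx": 0,"wy": 0,"wz": 0,"dx": 10,"dy": 36,"dz": 0,"gripper": 1},
  {"wx": 0,"wy": 0,"wz": 0,"dx": 10,"dy": 36,"dz": 0,"gripper": 1},
  {"wx": 0,"wy": 0,"wz": 0,"dx": 10,"dy": 36,"dz": 0,"gripper": 1},
])

```text
time: 5.15
position: [0.5829, 0.0423, 0.15]
tool_rot: [0.147, 0.989, -0.0, -0.0]
wrist_force: [0.4, -0.5, -0.2]
gripper_width: -0.0003
```

Request:
jog_arm([
  {"wx": 0,"wy": 0,"wz": 0,"dx": 10,"dy": 36,"dz": 0,"gripper": 1},
  {"wx": 0,"wy": 0,"wz": 0,"dx": 10,"dy": 36,"dz": 0,"gripper": 1},
  {"wx": 0,"wy": 0,"wz": 0,"dx": 10,"dy": 36,"dz": 0,"gripper": 1},
  {"wx": 0,"wy": 0,"wz": 0,"dx": 10,"dy": 36,"dz": 0,"gripper": 1},
  {"wx": 0,"wy": 0,"wz": 0,"dx": 5,"dy": 18,"dz": 0,"gripper": 1},
])

```text
time: 5.65
position: [0.5864, 0.2132, 0.1496]
tool_rot: [0.145, 0.989, 0.0, -0.001]
wrist_force: [-0.6, -0.1, -0.6]
gripper_width: 0.0003
```

Request:
jog_arm([
  {"wx": 0,"wy": 0,"wz": 0,"dx": 0,"dy": 0,"dz": 0,"gripper": 1},
  {"wx": 0,"wy": 0,"wz": 0,"dx": 0,"dy": 0,"dz": 0,"gripper": 1},
])

```text
time: 5.85
position: [0.5874, 0.2076, 0.1499]
tool_rot: [0.147, 0.989, -0.001, -0.0]
wrist_force: [0.1, -0.6, -0.1]
gripper_width: -0.0003
```

```bash
python3 - <<'E'
from station import manip
import cv2
for n in ("scene","wrist"):
    c=manip.camera(n); cv2.imwrite(f"pics/{n}3.png",c["image"][:,:,::-1])
s=manip.sense();print(s["position"],s["wrist_force"])
E
```

```text
[0.58775683 0.20644267 0.15026507] [-0.42878443  0.0912743  -0.10435179]
```

View pics/scene3.png

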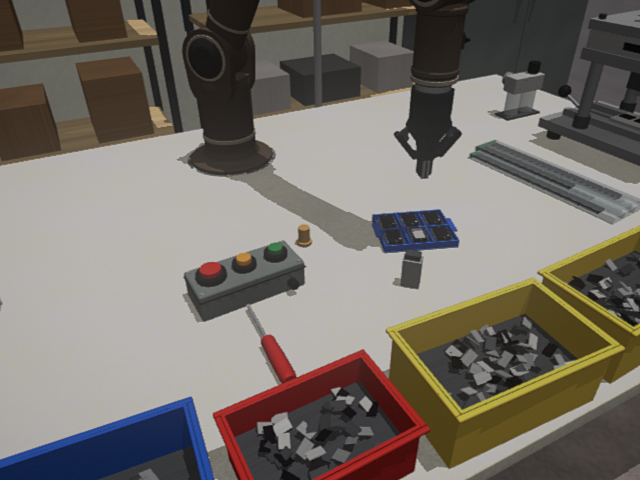

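View pics/wrist3.png

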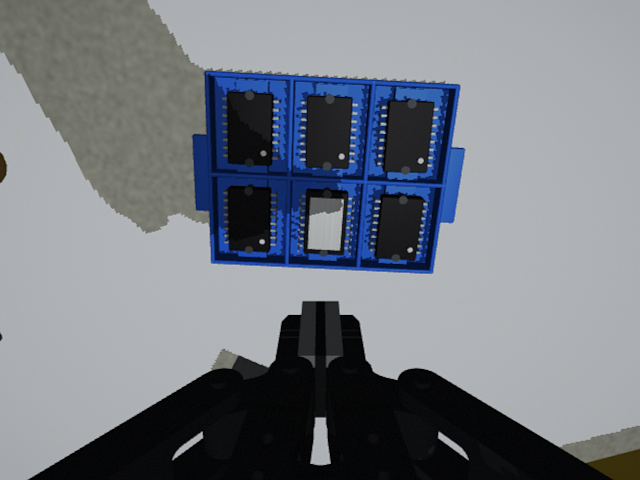

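The wrist view shows the plate at about (325,222) in a six-pocket tray, the only silver face. The punch is at about (240,362), well to the side. In the scene view all three buttons look up. I'll cross-check the plate position with the wrist ray while lowering.

Request:
jog_arm([
  {"wx": 0,"wy": 0,"wz": 0,"dx": -1,"dy": 3,"dz": 25,"gripper": 1},
  {"wx": 0,"wy": 0,"wz": 0,"dx": 0,"dy": 0,"dz": 30,"gripper": 1},
  {"wx": 0,"wy": 0,"wz": 0,"dx": 0,"dy": 0,"dz": 15,"gripper": 1},
  {"wx": 0,"wy": 0,"wz": 0,"dx": 0,"dy": 0,"dz": 0,"gripper": 1},
  {"wx": 0,"wy": 0,"wz": 0,"dx": 0,"dy": 0,"dz": 0,"gripper": 1},
])

```text
time: 6.45
position: [0.5899, 0.2105, 0.0809]
tool_rot: [0.148, 0.989, -0.0, 0.0]
wrist_force: [-0.2, -0.6, 0.3]
gripper_width: 0.0001
```

```bash
python3 - <<'E'
from station import manip
from h import *
c=manip.camera("wrist"); cv2.imwrite("pics/wrist4.png",c["image"][:,:,::-1]);np.savez("w4.npz",**c)
s=manip.sense();print(s["position"],s["wrist_force"])
E
```

```text
[0.59030271 0.21089454 0.08151544] [ 0.09978741  0.08801927 -0.36410866]
```

View pics/wrist4.png

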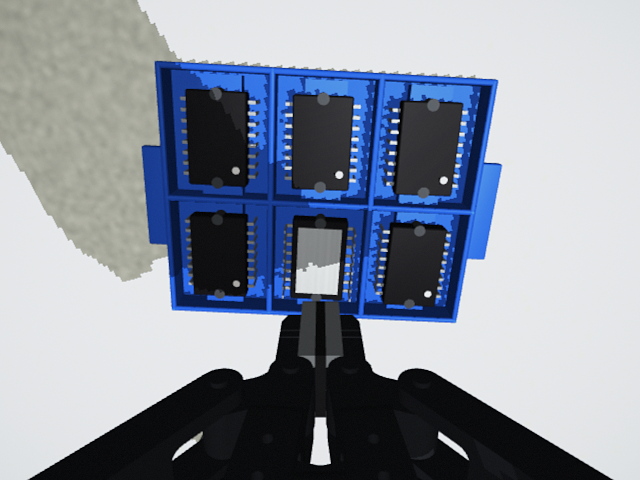

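```bash
python3 - <<'E'
from h import *
c=np.load("w4.npz"); print(ray(c,320,262,.02), ray(c,216,137,.02),ray(c,431,148,.02))
E
```

```text
[0.5910369  0.20983551 0.02      ] [0.51613935 0.18152209 0.02      ] [0.55056126 0.27714144 0.02      ]
```

The wrist ray puts the plate at (0.591, 0.210), which matches the top view and the current TCP. I'll lower to about 20 mm above the pin tips (z ≈ 0.047) and hold there.

Request:
jog_arm([
  {"wx": 0,"wy": 0,"wz": 0,"dx": 0,"dy": 0,"dz": 12,"gripper": 1},
  {"wx": 0,"wy": 0,"wz": 0,"dx": 0,"dy": 0,"dz": 12,"gripper": 1},
  {"wx": 0,"wy": 0,"wz": 0,"dx": 0,"dy": 0,"dz": 9,"gripper": 1},
  {"wx": 0,"wy": 0,"wz": 0,"dx": 0,"dy": 0,"dz": 0,"gripper": 1},
  {"wx": 0,"wy": 0,"wz": 0,"dx": 0,"dy": 0,"dz": 0,"gripper": 1},
])

```text
time: 7.0
position: [0.5892, 0.2112, 0.0468]
tool_rot: [0.147, 0.989, -0.0, -0.0]
wrist_force: [-0.3, -0.8, 1.4]
gripper_width: 0.0001
```

Request:
jog_arm([
  {"wx": 0,"wy": 0,"wz": 0,"dx": 0,"dy": 0,"dz": 0,"gripper": 1},
  {"wx": 0,"wy": 0,"wz": 0,"dx": 0,"dy": 0,"dz": 0,"gripper": 1},
  {"wx": 0,"wy": 0,"wz": 0,"dx": 0,"dy": 0,"dz": 0,"gripper": 1},
  {"wx": 0,"wy": 0,"wz": 0,"dx": 0,"dy": 0,"dz": 0,"gripper": 1},
  {"wx": 0,"wy": 0,"wz": 0,"dx": 0,"dy": 0,"dz": 0,"gripper": 1},
])

```text
time: 7.5
position: [0.5894, 0.2114, 0.0474]
tool_rot: [0.147, 0.989, 0.0, 0.0]
wrist_force: [0.2, -0.5, -0.2]
gripper_width: 0.0002
```

Request:
jog_arm([
  {"wx": 0,"wy": 0,"wz": 0,"dx": 0,"dy": 0,"dz": 0,"gripper": 1},
  {"wx": 0,"wy": 0,"wz": 0,"dx": 0,"dy": 0,"dz": 0,"gripper": 1},
  {"wx": 0,"wy": 0,"wz": 0,"dx": 0,"dy": 0,"dz": 0,"gripper": 1},
  {"wx": 0,"wy": 0,"wz": 0,"dx": 0,"dy": 0,"dz": 0,"gripper": 1},
  {"wx": 0,"wy": 0,"wz": 0,"dx": 0,"dy": 0,"dz": 0,"gripper": 1},
])

```text
time: 8.0
position: [0.5893, 0.2114, 0.0473]
tool_rot: [0.147, 0.989, -0.0, -0.0]
wrist_force: [1.9, -0.4, -0.3]
gripper_width: -0.0002
```

Request:
jog_arm([
  {"wx": 0,"wy": 0,"wz": 0,"dx": 0,"dy": 0,"dz": 0,"gripper": 1},
  {"wx": 0,"wy": 0,"wz": 0,"dx": 0,"dy": 0,"dz": 0,"gripper": 1},
  {"wx": 0,"wy": 0,"wz": 0,"dx": 0,"dy": 0,"dz": 0,"gripper": 1},
  {"wx": 0,"wy": 0,"wz": 0,"dx": 0,"dy": 0,"dz": 0,"gripper": 1},
  {"wx": 0,"wy": 0,"wz": 0,"dx": 0,"dy": 0,"dz": 0,"gripper": 1},
])

```text
time: 8.5
position: [0.5894, 0.2114, 0.0473]
tool_rot: [0.147, 0.989, 0.0, 0.0]
wrist_force: [0.0, -0.4, 0.4]
gripper_width: -0.0001
```

```bash
python3 - <<'E'
from station import manip
import cv2
c=manip.camera("scene"); cv2.imwrite("pics/scene5.png",c["image"][:,:,::-1])
s=manip.sense();print(s["position"],s["wrist_force"])
E
```

```text
[0.58934959 0.21141351 0.04728651] [-0.27831118 -0.56338211 -0.13462475]
```

View pics/scene5.png

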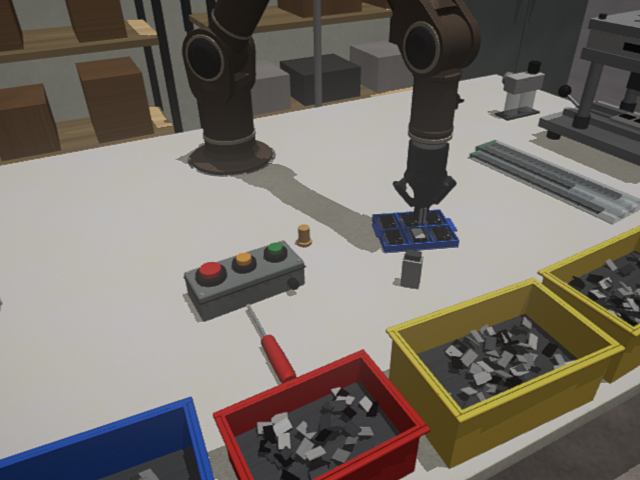

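The scene view shows the fingertips at about (422,220), just above the plate at (418,235). The buttons are up, and the punch, bushing and screwdriver are where they were. I held still for over 1 s, so I'm handing in.

```bash
python3 -c "
from station import manip
print(manip.close_job())"
```

```text
the job is handed in; nothing more can be done
None
```

I pressed the amber call button, then pointed straight down at the belly-up module with the fingers shut. I held there for about 1.5 s and handed the job in at about 8.5 s on the robot's clock; no verdict was reported.

- **Button press:** the fingertips went down to z = 0.071 m, about 6 mm of travel. The wrist read 9 N, more than the 5 N spring, so the button was on its stop. In the last picture all three buttons looked up.
- **Pointing:** the TCP was at (0.589, 0.211, 0.047) m, so the grasp point was at about 0.066 m, under the 0.089 m limit. The fingertips were about 20 mm above the pin tips and 27 mm above the plate.
- **Module position:** the top view gave (0.591, 0.209) m and the wrist view (0.591, 0.210) m, both within about 3 mm of the TCP. The scene view gave (0.586, 0.212) m, about 5 mm off the others in x. Its blob was small and partly cut off, so I relied on the other two.
- **Contact:** while holding, the wrist force mostly read under 1 N, with single readings of 1.4 N and 1.9 N. The next readings were back near zero, so I took these as noise. Those readings cannot confirm the 0.2 N contact limit; the clearance is what shows nothing was touched.
- **Other objects:** the modules, tray, punch, bushing and screwdriver looked unmoved in the last scene picture. I judged that by eye and did not measure it.

My first four move calls were refused because I had left out the zero fields, and nothing moved.

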